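# Stow the icing comb and palette knife in their flat tool holders

## Robot

A 6-joint arm with a two-finger parallel gripper is mounted at the origin on the work surface. World frame = base frame: x ahead of the robot, y to its left, z up, the work surface at z = 0. Lengths are in mm, angles in degrees, forces in N, time in s.
With the tool pointing down it reaches from about 350 to 775 mm from the base axis. Payload 5.5 kg.
Tool frame: the origin (TCP) lies midway between the tips of the shut fingers; the grasp point (between the pads) lies 19 mm behind it; z points along the fingers, y is the line along which they close (so a half turn about z gives the same grasp; the last joint's range is limited). The gripper opens to 85 mm and grips with 20 to 120 N. Pads are 22 mm wide; open, the fingers measure 114 mm over their backs; the gripper's body (76 mm by 85 mm) begins 54 mm behind the grasp point. The pads swing forward as they close: fully open they stand 13 mm farther back than shut.
Start: joints at [-82.827, 17.945, 2.641, 74.691, 0, 82.002], TCP at [150.481, -555.002, 231.323] pointing down, gripper open.
Joint ranges: [-158.12, 158.12], [-49.38, 96.58], [-58.88, 72.47], [-126.05, 133.96], [-84.25, 85.87], [-180, 180]. Speed limits (degrees/s): [147.25, 147.25, 180, 180, 180, 180].

## Interface

Orientations are given as a 3x3 rotation matrix whose columns are the frame's x, y, z axes.
In Python, from station import env gives the robot as it stands.
- The arm moves only by the shell command python3 -m jog 'ROWS' [FORCE]. ROWS is JSON, a list that holds one entry, the list of rows, each a list of 7 numbers: the finger opening in m, from 0 to 0.0854, then the shift along the tool's x, y, z in m, then the turn, a rotation vector about the tool's x, y, z in rad. In form: [[[jaw, tx, ty, tz, wx, wy, wz], ...]]. A call has 1 to 10 rows; each row shifts and turns the commanded pose from where the row before left it, along the tool's axes as they then stand; what a row does not reach is not made up. A row lasts 1/12 s, in which the tool goes at most 41.7 mm and 7.16 degrees, less where a joint would pass 70% of its speed; a pose out of reach is approached as far as the arm can. A call with a gripper value outside its range is refused whole. The fingers move at their own pace and stop on an object; FORCE is the grip in N (left out, the last holds). Time passes only in rows, so rows that do not move let the fingers close. It gives the time, the measured TCP pose, the force, the opening and the grip force at its end, in the units of the state.
- env.sense(): the state, without advancing time (a new reading comes with each control period).
- env.read_camera(name): name is "scene" or "top" or "wrist"; returns the picture (480x640x3 uint8, blue, green, red); there is no depth.
- env.camera_info(name): a dict with "intrinsics" (3x3 intrinsics, pixels), "extrinsics" (4x4, takes a point from camera to world coordinates); the wrist camera has in their place "mount" (4x4, takes a point from camera to tool coordinates, whose origin is the TCP and whose axes are the flange's). Camera axes: x right, y up, looking along -z (the intrinsics and any distortion apply to the point x, -y, -z); pixel columns grow to the right and rows downward; lengths in mm; the calibration is good to about 2 mm. A picture is of the moment at which its call begins: read the wrist's pose just before it. camera_info takes no time and is no camera call.
- env.job_done(): hands the job in; it is judged then, once.
Trained networks look in the newest picture that a camera, given by its name, has taken for a name from the list of things; names that differ only in an ending like _2 or _b are one class to them, and where a whole thing is asked for, a point or a joint stands for the part that bears it (a point fixed in the world has none). Each returns a list of dicts, best first, with "confidence" (0 to 1); they miss things now and then, are a little off and sometimes report something else, mostly with a low value. They report only what shows in the picture. A call takes as long as a camera call.
- env.look_for(camera, name): "point" ([column, row] in pixels, amid what is visible of it).
The state is a dict: "time": time; "q": joint angles; "qvel": joint speeds; "joint_torque": joint torques, N m; "tcp_pos": TCP position; "ee_rot": TCP orientation; "wrist_force": force on the tool from outside, world axes, zero at the start; "ft_torque": the same for the moment, N m; "grip_width": finger opening in mm; "grasp_force": force on a finger pad.
Only numpy, scipy, OpenCV 4.12 (cv2) and the standard library are available. Lean on these libraries where they do the work, as an engineer would, in place of code of your own. Each camera call takes 0.05 s, during which the arm holds its last target. There are 200 camera calls.

## Task

Put the two decorating tools away flat in their holders: lay the palette knife, blade first, in its bay (the blue-lined one, beside the stowed brush), and slide the wide pink icing comb along the worktop, teeth first and without lifting it, into the wide holder. Each must go in under the metal guard until it meets the hidden rubber stop, without ramming it. Leave everything else where it is, including the sprinkle tin that stands in the comb's way.

Things in the scene. Friction and masses are not known exactly. Their poses are not given: they have to be found in the camera images.
- comb: Pink plastic icing comb: loose flat plate on the worktop, 100 long (x) x 112 wide (y) x 10 thick, about 0.16 kg, too wide to grip. Origin: centre of its underside; +x points to the toothed edge (teeth lie within the outline). Starts with teeth roughly towards the holders (+y of the world, up to 0.5 rad off), behind the sprinkle tin.
- comb_edge (a point): Middle of the comb's toothed leading edge, 50 mm along +x from the comb's origin, 5 mm above its underside.
- comb_dock: Fixed wide wooden holder without a floor (thin pink liner); the comb goes in along its +x (about world +y). Origin on the worktop on the bay's centre line. Clear width 122; walls 14 thick, 16 high, from the mouth x = -35 (round noses, radius 7) to x = 90. Metal guard over x = 5 to 98, underside 26 high, top 31. Can swap places with the knife holder.
- comb_stop: Rigid rubber stop in the wide holder under the guard, 18 high, across the bay. Origin on the worktop at the middle of the face that the comb's teeth must meet; its x is the holder's x. Sits 45 to 75 mm along x from the holder's origin, different each time, hidden from cameras.
- knife: Palette knife, loose, lying flat, 230 long, about 0.09 kg: dark wooden handle 22 wide, 20 high from x = -115 to -7; flat steel blade 28 wide, 4 thick, at the underside, to a round tip at x = +115. Origin at mid-length on its underside; +x to the blade tip.
- knife_grip (a point): Point on the knife's handle to grip, x = -60, 10 mm above its underside.
- knife_tip (a point): Tip of the knife's blade, x = +115, 2 mm above its underside.
- knife_dock: Fixed wooden holder, two bays without floor; tools go in along its +x (about world +y). Origin on the worktop. Bays 44 clear: the knife's (blue liner) centred on y = -29, the brush's (grey) on y = +29. Walls 14 thick, 16 high, x = -80 (mouth, round noses, radius 7) to 90. Metal guard over x = 0 to 98, underside 26 high, top 31; open above before it. The knife's handle stays out of the mouth.
- knife_stop: Rubber stop in the knife's bay under the guard, rigid, 18 high. Origin on the worktop at the middle of the face that the blade tip must meet; x is the holder's x. Sits 30 to 60 mm along x from the holder's origin, different each time and hidden from cameras.
- brush: Pastry brush already stowed in the grey-lined bay, 160 long, 34 wide, 16 high, wooden handle out of the mouth by about 30 mm. Origin on its underside 80 mm from either end. Leave it.
- sprinkle_tin: Short tin, 44 across, 40 high, loose, standing between the comb and the holders. Origin at the centre of its underside. Leave it standing where it is.
- squeeze_bottle: Cream squeeze bottle, 52 across, 160 high, at the far side of the table. Leave it.
- nozzle: Steel piping nozzle, cone 28 across and 45 high, beyond the tools. Leave it.
- cutter: Copper cutter ring, 64 across, 22 high, beyond the comb. Leave it.
- tumbler: Low glass tumbler, 72 across, 62 high, beyond the holders. Leave it.

How it is judged (in metres and radians):
At the end, for the whole second after the job is handed in: The comb lies flat and still in the wide holder with its toothed edge within 6 mm of the rubber stop; the knife lies flat and still in its blue-lined bay with its blade tip within 6 mm of its stop; both are let go (x of comb_edge in the frame of comb_stop between -0.006 and 0.004 m and y of comb_edge in the frame of comb_stop between -0.01 and 0.01 m and angle between the x axis of comb and the x axis of comb_dock, either way round below 0.12 rad and angle between comb's own z axis and vertical below 0.05 rad and height (world z) of comb below 0.005 m and linear speed of each of comb, knife below 0.02 m/s and x of knife_tip in the frame of knife_stop between -0.006 and 0.004 m and y of knife_tip in the frame of knife_stop between -0.016 and 0.016 m and angle between the x axis of knife and the x axis of knife_dock, either way round below 0.2 rad and angle between knife's own z axis and vertical below 0.06 rad and height (world z) of knife below 0.006 m); the robot touches nothing.
It fails at once if the comb is lifted off the worktop (more than 20 mm) (height (world z) of comb above 0.02 m).
It fails at once if a stop is rammed (more than 45 N) (contact force between comb and comb_stop above 45 N or contact force between knife and knife_stop above 45 N).
It fails at once if the sprinkle tin or the stowed brush is moved (more than 25 mm) (distance of any of brush, sprinkle_tin from where it was at the start of the episode above 0.025 m).
It fails at once if another bystander is moved (more than 25 mm) (distance of any of squeeze_bottle, nozzle, cutter, tumbler from where it was at the start of the episode above 0.025 m).
It also fails if it takes over 72 s, if anything falls off the work surface, if the arm or the gripper's body presses on something with over 40 N, if the wrist force passes 120 N, or if a joint passes its speed limit or range.

## Working session

There is one attempt and no reset: what is moved stays moved. The work goes in short steps, Python scripts to look and compute and a shell command to move; the robot and the scene stay as the last step left them, time stands still between calls to the robot, and variables do not carry over. Pictures are saved under pics/ and viewed, at most 11 in all, crops included, and the job is handed in when it is done.

```bash
mkdir -p pics; ls; python3 - <<'E'
from station import env
import cv2
s=env.sense();print(s['time'],s['tcp_pos'],s['ee_rot'],s['grip_width'])
for c in ['top','scene']:
    cv2.imwrite(f'pics/{c}0.png',env.read_camera(c)); i=env.camera_info(c);print(i)
    for n in ['comb','comb_dock','knife','knife_dock','brush','sprinkle_tin','squeeze_bottle','nozzle','cutter','tumbler']:
        print(c,n,[(([round(float(v)) for v in d['point']]),round(d['confidence'],2)) for d in env.look_for(c,n)][:3])
print(env.camera_info('wrist'))
E
```

```text
pics
0.0 [ 150.39885335 -554.43168976  230.38844259] [[ 9.65159682e-01  2.61661511e-01 -2.05688862e-04]
 [ 2.61661425e-01 -9.65157883e-01  1.88649930e-03]
 [ 2.95102029e-04 -1.87459390e-03 -9.99998199e-01]] 85.50982373490862
{'intrinsics': array([[499.91692779,   0.        , 323.20218714],
       [  0.        , 499.91692779, 239.9046369 ],
       [  0.        ,   0.        ,   1.        ]]), 'extrinsics': array([[-1.54695097e-02,  9.89028331e-01, -1.46913767e-01,
         4.68299496e+02],
       [-9.99812454e-01, -1.70127157e-02, -9.25338350e-03,
         3.70151670e+01],
       [-1.16512606e-02,  1.46743068e-01,  9.89106021e-01,
         9.39103996e+02],
       [ 0.00000000e+00,  0.00000000e+00,  0.00000000e+00,
         1.00000000e+00]])}
top comb [([482, 264], 0.72)]
top comb_dock [([186, 341], 0.56)]
top knife [([323, 268], 0.77), ([308, 130], 0.72)]
top knife_dock [([202, 246], 0.97)]
top brush [([230, 263], 0.7)]
top sprinkle_tin [([397, 291], 0.97)]
top squeeze_bottle [([309, 131], 0.68)]
top nozzle [([375, 167], 0.62), ([220, 164], 0.34)]
top cutter [([326, 268], 0.35)]
top t
[... 770 characters left out ...]
e sprinkle_tin [([334, 182], 0.8)]
scene squeeze_bottle [([218, 282], 0.81)]
scene nozzle [([230, 240], 0.77)]
scene cutter [([196, 196], 0.74)]
scene tumbler [([303, 368], 0.78)]
{'intrinsics': array([[411.66424103,   0.        , 323.83338474],
       [  0.        , 411.66424103, 239.37079534],
       [  0.        ,   0.        ,   1.        ]]), 'mount': array([[ 5.61755988e-04,  9.44205308e-01,  3.29356980e-01,
         8.55282559e+01],
       [ 9.99999422e-01, -8.32296304e-04,  6.80425614e-04,
         1.96587260e-01],
       [ 9.16584074e-04,  3.29356408e-01, -9.44205230e-01,
        -1.42453845e+02],
       [ 0.00000000e+00,  0.00000000e+00,  0.00000000e+00,
         1.00000000e+00]])}
```

View pics/top0.png

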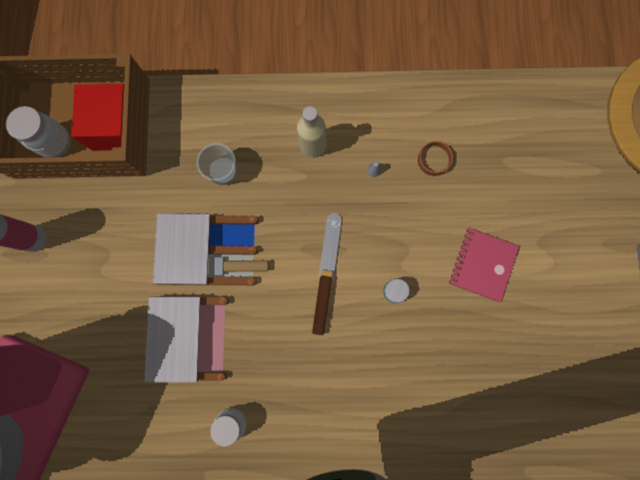

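View pics/scene0.png

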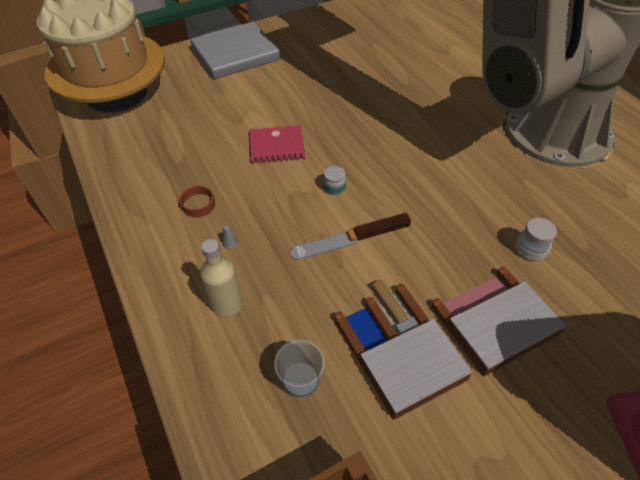

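Top view: the knife tip is near (335,214) with its handle end at (320,333). The comb is centred near (485,265) with teeth to the left, and the tin is at (397,291). The blue bay is at about (232,236), and the wide holder's mouth runs from (228,300) to (224,377). An unlisted jar stands at (228,428). Next I'll measure precisely on a segmented image.

```bash
cat > h.py <<'E'
import numpy as np, cv2
from station import env
def w(cam,uv,z,T=None):
    i=env.camera_info(cam);K=i['intrinsics'];E=i['extrinsics'] if T is None else T
    uv=np.atleast_2d(np.array(uv,float));r=np.c_[(uv[:,0]-K[0,2])/K[0,0],-(uv[:,1]-K[1,2])/K[1,1],-np.ones(len(uv))]@E[:3,:3].T
    o=E[:3,3];return (o+r*((z-o[2])/r[:,2])[:,None])[:,:2]
def wristT():
    s=env.sense();T=np.eye(4);T[:3,:3]=s['ee_rot'];T[:3,3]=s['tcp_pos'];return T@env.camera_info('wrist')['mount']
E
python3 - <<'E'
from h import *
np.set_printoptions(precision=1,suppress=True)
im=cv2.imread('pics/top0.png');hsv=cv2.cvtColor(im,cv2.COLOR_BGR2HSV);H,S,V=[hsv[...,k].astype(int) for k in range(3)]
def roi(m,x0,x1,y0,y1):
    r=np.zeros(m.shape,np.uint8);r[y0:y1,x0:x1]=m[y0:y1,x0:x1];return r
def pts(m): 
    n,l,s,_=cv2.connectedComponentsWithStats(m);k=1+np.argmax(s[1:,4]);y,x=np.where(l==k);return np.c_[x,y]
def rect(name,m,z):
    p=w('top',pts(m),z).astype(np.float32);r=cv2.minAreaRect(p);print(name,len(p),'c',np.array(r[0]),'sz',np.array(r[1]),'ang',r[2],'\n',cv2.boxPoints(r))
rect('comb',roi(((H>165)|(H<3))&(S>120),430,540,215,315),10)
rect('knifehandle',roi((V<110)&(S>110),305,335,272,340),18)
rect('blade',roi((S<70)&(V>110),315,345,205,275),4)
rect('blue',roi((H>100)&(H<130)&(S>120),200,265,215,255),0)
for n,q in [('kguard',(145,215,205,292)),('cguard',(140,205,290,390))]:
    rect(n,roi((S<60)&(V>60),*q),31)
rect('pink',roi(((H>165)|(H<6))&(S>40)&(S<140)&(V>110),196,226,303,374),0)
print('noses',w('top',[[256,219],[257,251],[257,281],[228,300],[224,377]],16))
print('tin',w('top',[397,291],40), 'brush end',w('top',[267,266],14),'jar',w('top',[228,428],60))
print('tip',w('top',[335,213],2),'hend',w('top',[320,334],12))
v=cv2.resize(im[190:400,130:530],(800,420),interpolation=cv2.INTER_CUBIC);cv2.imwrite('pics/z0.png',v)
E
```

```text
comb 2987 c [ 555.8 -252.3] sz [100.2 111.7] ang 68.4113998413086 
 [[ 485.5 -278.3]
 [ 589.3 -319.4]
 [ 626.2 -226.3]
 [ 522.3 -185.2]]
knifehandle 955 c [484.3  45. ] sz [ 33.2 107.1] ang 81.04296875 
 [[428.8  36.9]
 [534.7  20.3]
 [539.8  53.1]
 [434.   69.8]]
blade 868 c [600.1  32.8] sz [ 28.7 119.9] ang 81.35148620605469 
 [[538.7  27.6]
 [657.2   9.6]
 [661.5  38. ]
 [543.   56. ]]
blue 950 c [621.3 221.2] sz [84.5 40.5] ang 89.0214614868164 
 [[600.3 179.3]
 [640.8 178.6]
 [642.3 263.1]
 [601.7 263.8]]
kguard 3926 c [592.2 300.1] sz [112. 131.] ang 88.50624084472656 
 [[525.3 245.8]
 [656.2 242.4]
 [659.2 354.4]
 [528.2 357.8]]
cguard 4538 c [429.5 318.7] sz [ 95.4 151.3] ang 89.32608795166016 
 [[353.3 271.9]
 [504.6 270.1]
 [505.7 365.5]
 [354.4 367.2]]
pink 757 c [429.2 244.2] sz [ 22.1 118.2] ang 89.0759506225586 
 [[369.9 234.1]
 [488.1 232.2]
 [488.4 254.2]
 [370.3 256.2]]
noses [[647.3 171.5]
 [586.6 169.3]
 [530.8 169.1]
 [496.8 222.4]
 [359.3 227.8]]
tin [[507.2 -85.1]] brush end [[558.5 150.9]] jar [[280.8 210.8]]
tip [[659.   22.4]] hend [[432.6  54.2]]
```

View pics/z0.png

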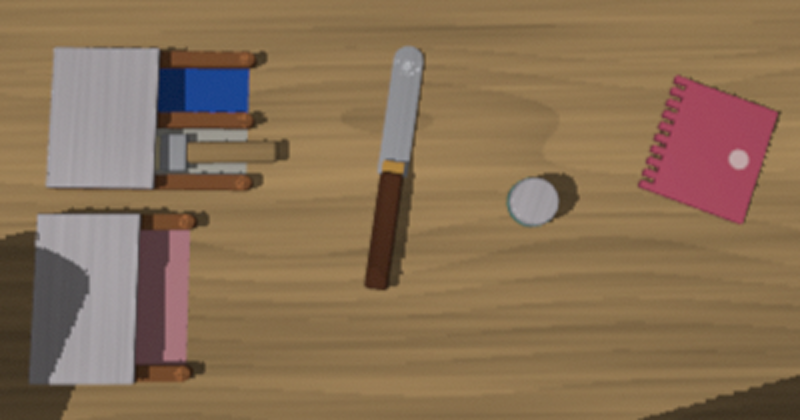

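The zoom confirms it: the blue bay is on the far side, the comb yaw is about 68°, the knife yaw about -8.5°, and the tin centre is near (507,-85). The knife lies across the comb's lane, so it goes first. I'll turn the tool and travel to above the knife handle.

```bash
python3 -m jog '[[[0.06,0,0,0,0,0,-0.124],[0.06,0,0,0,0,0,-0.124],[0.06,0,0,0,0,0,-0.124],[0.06,0,0,0,0,0,-0.124],[0.06,0,0,0,0,0,-0.124],[0.06,0,0,0,0,0,-0.124],[0.06,0,0,0,0,0,-0.124],[0.06,0,0,0,0,0,-0.124],[0.06,0,0,0,0,0,-0.124],[0.06,0,0,0,0,0,-0.124]]]'
python3 -m jog '[[[0.06,0,0,0,0,0,-0.124],[0.06,0,0,0,0,0,-0.124],[0.06,0,0,0,0,0,-0.124],[0.06,0,0,0,0,0,-0.124],[0.06,0,0,0,0,0,-0.124],[0.06,0,0,0,0,0,-0.124],[0.06,0,0,0,0,0,-0.124],[0.06,0,0,0,0,0,-0.124],[0.06,0,0,0,0,0,-0.124],[0.06,0,0,0,0,0,-0.124]]]'
python3 -m jog '[[[0.06,0,0,0,0,0,-0.124],[0.06,0,0,0,0,0,-0.124],[0.06,-0.0134,0.0359,0.005,0,0,0],[0.06,-0.0134,0.0359,0.005,0,0,0],[0.06,-0.0134,0.0359,0.005,0,0,0],[0.06,-0.0134,0.0359,0.005,0,0,0],[0.06,-0.0134,0.0359,0.005,0,0,0],[0.06,-0.0134,0.0359,0.005,0,0,0],[0.06,-0.0134,0.0359,0.005,0,0,0],[0.06,-0.0134,0.0359,0.005,0,0,0]]]'
python3 -m jog '[[[0.06,-0.0134,0.0359,0.005,0,0,0],[0.06,-0.0134,0.0359,0.005,0,0,0],[0.06,-0.0134,0.0359,0.005,0,0,0],[0.06,-0.0134,0.0359,0.005,0,0,0],[0.06,-0.0134,0.0359,0.005,0,0,0],[0.06,-0.0134,0.0359,0.005,0,0,0],[0.06,-0.0134,0.0359,0.005,0,0,0],[0.06,-0.0134,0.0359,0.005,0,0,0],[0.06,-0.0134,0.0359,0.005,0,0,0],[0.06,-0.0134,0.0359,0.005,0,0,0]]]'
```

```text
time: 1.93
tcp_pos: [150.5, -555.0, 231.3]
ee_rot: [[0.06, 0.998, 0.0], [0.998, -0.06, -0.0], [-0.0, 0.0, -1.0]]
wrist_force: [0.6, 0.2, 0.3]
grip_width: 60.2
grasp_force: 0.0
time: 2.77
tcp_pos: [150.5, -555.0, 231.3]
ee_rot: [[-0.925, 0.381, 0.0], [0.381, 0.925, -0.0], [-0.0, -0.0, -1.0]]
wrist_force: [0.1, 0.6, -0.3]
grip_width: 60.1
grasp_force: 0.0
time: 3.6
tcp_pos: [299.6, -285.3, 191.3]
ee_rot: [[-0.989, 0.149, 0.001], [0.149, 0.989, -0.001], [-0.001, -0.001, -1.0]]
wrist_force: [0.3, -0.5, 0.2]
grip_width: 59.7
grasp_force: 0.0
time: 4.43
tcp_pos: [485.5, 50.3, 141.3]
ee_rot: [[-0.989, 0.148, 0.001], [0.148, 0.989, -0.0], [-0.001, -0.0, -1.0]]
wrist_force: [1.5, -1.7, -0.1]
grip_width: 60.0
grasp_force: 0.0
```

```bash
python3 - <<'E'
from h import *
T=wristT();im=env.read_camera('wrist');cv2.imwrite('pics/w1.png',im)
for n in ['knife_grip','knife','knife_dock']:
    d=env.look_for('wrist',n)
    for e in d[:2]: print(n,e['confidence'],np.round(e['point']),w('wrist',e['point'],10,T))
E
```

```text
knife_grip 0.74 [324. 285.] [[531.62325428  43.96624175]]
knife 0.89 [324. 286.] [[531.81956313  43.6407576 ]]
```

View pics/w1.png

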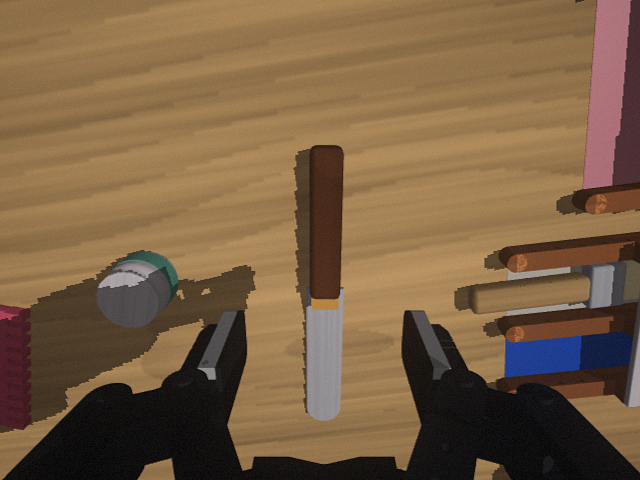

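The wrist view shows the knife vertical and centred at column ~326, with the handle from rows 147 to 300. The blue bay mouth is at column ~506, rows 341 to 377, and the brush handle end is at (462,300).

```bash
python3 - <<'E'
from h import *
np.set_printoptions(precision=1,suppress=True)
T=np.eye(4);s=env.sense();T[:3,:3]=s['ee_rot'];T[:3,3]=s['tcp_pos'];print(s['tcp_pos']);T=T@env.camera_info('wrist')['mount']
print('handle top end/front z20',w('wrist',[[327,147],[326,297]],20,T),'tip z4',w('wrist',[323,418],4,T))
print('blue corners z0',w('wrist',[[506,342],[505,377]],0,T),'noses z8',w('wrist',[[516,262],[516,332],[503,384]],10,T))
print('pink z0',w('wrist',[[583,190],[597,0]],0,T))
print('guard top: k',w('top',[[210,214],[209,284]],31),'c',w('top',[[199,298],[198,381]],31))
E
```

```text
[484.7  49.4 140.9]
handle top end/front z20 [[431.2  59.4]
 [534.9  43.8]] tip z4 [[655.3  23.9]]
blue corners z0 [[605.4 178.8]
 [639.1 177.9]] noses z8 [[532.1 181.8]
 [590.4 182.2]
 [637.2 172.2]]
pink z0 [[488.7 232.3]
 [370.6 233.7]]
guard top: k [[655.4 254.8]
 [525.7 254.3]] c [[500.7 272. ]
 [354.9 270.7]]
```

```bash
python3 -m jog '[[[0.06,0,0,0.035,0,0,0],[0.06,0,0,0.035,0,0,0],[0.06,0,0,0.035,0,0,0],[0.06,0,0,0.015,0,0,0],[0.06,0,0,0.01,0,0,0],[0.06,0,0,0.006,0,0,0],[0.03,0,0,0,0,0,0],[0.0,0,0,0,0,0,0],[0.0,0,0,0,0,0,0],[0.0,0,0,0,0,0,0]]]' 40
python3 -m jog '[[[0.0,0,0,0,0,0,0],[0.0,0,0,0,0,0,0],[0.0,0,0,0,0,0,0],[0.0,0,0,0,0,0,0]]]'
```

```text
time: 5.47
tcp_pos: [486.4, 48.1, 6.9]
ee_rot: [[-0.989, 0.148, 0.003], [0.148, 0.989, -0.0], [-0.003, 0.0, -1.0]]
wrist_force: [-0.2, -0.2, 3.3]
grip_width: 21.1
grasp_force: 40.8
time: 5.8
tcp_pos: [486.3, 48.1, 6.9]
ee_rot: [[-0.989, 0.148, 0.003], [0.148, 0.989, -0.001], [-0.003, -0.0, -1.0]]
wrist_force: [-0.8, -0.7, 7.1]
grip_width: 20.8
grasp_force: 41.0
```

```bash
python3 -m jog '[[[0.0,0,0,-0.015,0,0,0],[0.0,0,0,-0.025,0,0,0],[0.0,0,0,0,0,0,-0.122],[0.0,0,0,0,0,0,-0.122],[0.0,0,0,0,0,0,-0.122],[0.0,0,0,0,0,0,-0.122],[0.0,0,0,0,0,0,-0.122],[0.0,0,0,0,0,0,-0.122],[0.0,0,0,0,0,0,-0.122],[0.0,0,0,0,0,0,-0.122]]]'
python3 -m jog '[[[0.0,0,0,0,0,0,-0.122],[0.0,0,0,0,0,0,-0.122],[0.0,0,0,0,0,0,-0.122],[0.0,0,0,0,0,0,-0.122],[0.0,0,0,0,0,0,-0.122],[0.0,0,0,0,0,0,-0.122],[0.0,0,-0.030,0,0,0,0],[0.0,0,-0.030,0,0,0,0],[0.0,0,-0.030,0,0,0,0],[0.0,0,-0.030,0,0,0,0]]]'
python3 - <<'E'
from h import *
np.set_printoptions(precision=1,suppress=True)
s=env.sense();print(s['tcp_pos'],s['ee_rot'],s['grip_width'])
cv2.imwrite('pics/t2.png',env.read_camera('top'));im=env.read_camera('wrist');cv2.imwrite('pics/w2.png',im)
for n in ['knife_tip','knife']:
  for c in ['top','scene']:
    print(n,c,[(e['confidence'],np.round(e['point'])) for e in env.look_for(c,n)[:2]])
E
```

```text
time: 6.63
tcp_pos: [485.0, 48.4, 45.7]
ee_rot: [[-0.672, -0.74, 0.001], [-0.74, 0.672, -0.0], [-0.0, -0.001, -1.0]]
wrist_force: [-0.2, -0.1, -0.5]
grip_width: 21.3
grasp_force: 40.1
time: 7.47
tcp_pos: [606.2, 47.0, 45.9]
ee_rot: [[-0.011, -1.0, 0.001], [-1.0, 0.011, -0.0], [0.0, -0.001, -1.0]]
wrist_force: [0.7, -0.0, -0.3]
grip_width: 20.5
grasp_force: 40.1
[606.2  47.   45.9] [[-0. -1.  0.]
 [-1.  0. -0.]
 [ 0. -0. -1.]] 20.547013797753237
knife_tip top [(0.86, array([240., 234.]))]
knife_tip scene [(0.57, array([351., 235.]))]
knife top [(0.9, array([237., 240.]))]
knife scene [(0.84, array([352., 237.]))]
```

View pics/t2.png

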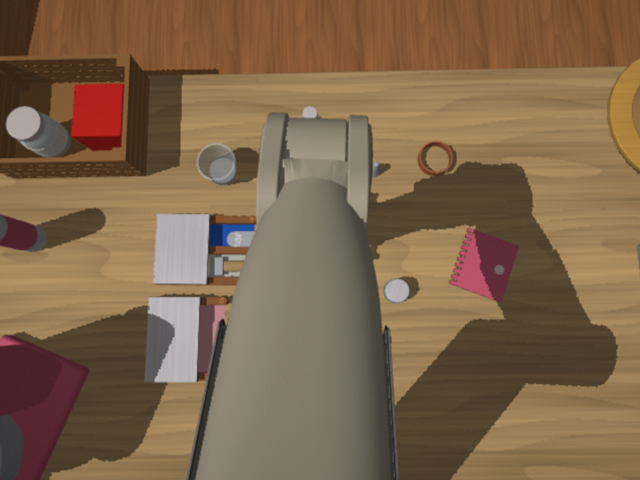

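The blade tip shows at (227,239), over the blue bay and before the guard. I'll compute its offset from the bay line.

```bash
python3 - <<'E'
from h import *
np.set_printoptions(precision=1,suppress=True)
for z in (25,42): print(z,w('top',[227.5,239],z))
print('bay',w('top',[[210,225],[254,225],[254,246],[210,246]],2))
print(w('top',[[255,219],[256,251]],16))
E
```

```text
25 [[608.8 222.9]]
42 [[606.2 219.4]]
bay [[640.  261.4]
 [638.5 177.3]
 [598.1 177.1]
 [599.5 260.7]]
[[647.4 173.4]
 [586.7 171.2]]
```

```bash
python3 -m jog '[[[0.0,0,-0.0132,0,0,0,0],[0.0,0,0,0.02,0,0,0],[0.0,0,0,0.01,0,0,0],[0.0,0,0,0.004,0,0,0],[0.0,0,0,0.002,0,0,0],[0.0,0,0,0.002,0,0,0],[0.0,0,0,0,0,0,0]]]'
python3 - <<'E'
from h import *
cv2.imwrite('pics/w3.png',env.read_camera('wrist'));cv2.imwrite('pics/s3.png',env.read_camera('scene')); s=env.sense();print(s['tcp_pos'],s['wrist_force'],s['ft_torque'])
E
```

```text
time: 8.35
tcp_pos: [617.6, 46.8, 7.4]
ee_rot: [[-0.011, -1.0, -0.0], [-1.0, 0.011, 0.0], [-0.0, 0.0, -1.0]]
wrist_force: [-0.5, 0.1, 0.3]
grip_width: 21.0
grasp_force: 40.2
[618.20124619  46.72417871   7.83205027] [-0.07323311 -0.25322227  0.2748458 ] [-0.00228528  0.01897662  0.01850267]
```

View pics/s3.png

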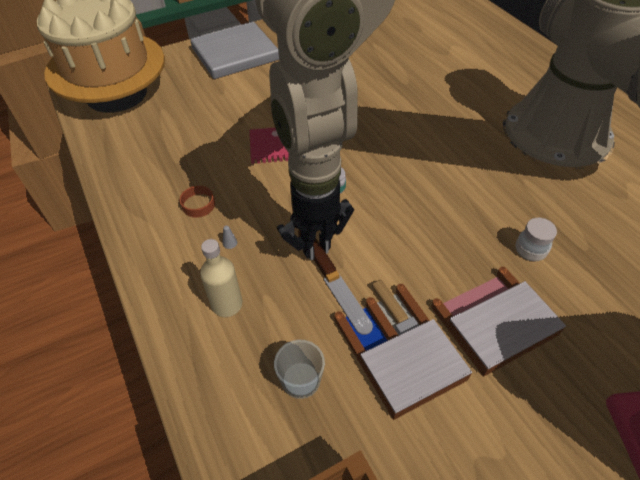

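The knife is lined up in the blue bay with its tip near (365,325), just short of the guard. I'll slide it in with a light grip.

```bash
python3 -m jog '[[[0.0,-0.005,-0.0002,0.001,0,0,0],[0.0,-0.006,0,0,0,0,0],[0.0,-0.006,0,0,0,0,0],[0.0,-0.006,0,0,0,0,0],[0.0,-0.006,0,0,0,0,0],[0.0,-0.006,0,0,0,0,0],[0.0,-0.006,0,0,0,0,0],[0.0,-0.006,0,0,0,0,0],[0.0,-0.004,0,0,0,0,0],[0.0,-0.002,0,0,0,0,0]]]' 20
python3 -m jog '[[[0.0,-0.0015,0,0,0,0,0],[0.0,-0.0015,0,0,0,0,0],[0.0,-0.0015,0,0,0,0,0]]]'
python3 -m jog '[[[0.0,-0.0015,0,0,0,0,0],[0.0,-0.0015,0,0,0,0,0],[0.0,-0.0015,0,0,0,0,0]]]'
```

```text
time: 9.28
tcp_pos: [619.4, 100.3, 6.9]
ee_rot: [[-0.011, -1.0, 0.001], [-1.0, 0.011, -0.001], [0.001, -0.001, -1.0]]
wrist_force: [0.2, -3.2, 6.1]
grip_width: 21.0
grasp_force: 40.9
time: 9.53
tcp_pos: [619.4, 104.3, 6.9]
ee_rot: [[-0.012, -1.0, 0.001], [-1.0, 0.012, -0.001], [0.001, -0.001, -1.0]]
wrist_force: [0.2, -3.5, 5.7]
grip_width: 20.9
grasp_force: 40.9
time: 9.78
tcp_pos: [619.4, 108.8, 6.9]
ee_rot: [[-0.012, -1.0, 0.001], [-1.0, 0.012, -0.001], [0.001, -0.001, -1.0]]
wrist_force: [-0.4, -3.7, 5.9]
grip_width: 21.0
grasp_force: 40.9
```

```bash
python3 -m jog '[[[0.03,0,0,0,0,0,0],[0.03,0,0,0,0,0,0],[0.0,0,0,0,0,0,0],[0.0,0,0,0,0,0,0],[0.0,0,0,0,0,0,0]]]' 20
python3 -m jog '[[[0.0,-0.001,0,0,0,0,0],[0.0,-0.001,0,0,0,0,0]]]'
python3 -m jog '[[[0.0,-0.001,0,0,0,0,0],[0.0,-0.001,0,0,0,0,0],[0.0,0,0,0,0,0,0]]]'
```

```text
time: 10.2
tcp_pos: [618.5, 109.0, 5.8]
ee_rot: [[-0.011, -1.0, -0.001], [-1.0, 0.011, 0.0], [-0.0, 0.001, -1.0]]
wrist_force: [0.6, 0.1, 0.0]
grip_width: 21.5
grasp_force: 20.3
time: 10.37
tcp_pos: [618.7, 110.7, 6.0]
ee_rot: [[-0.012, -1.0, -0.001], [-1.0, 0.012, -0.0], [0.0, 0.001, -1.0]]
wrist_force: [0.6, -0.3, -0.8]
grip_width: 21.9
grasp_force: 20.3
time: 10.62
tcp_pos: [618.9, 112.9, 6.2]
ee_rot: [[-0.011, -1.0, -0.0], [-1.0, 0.011, -0.0], [0.0, 0.0, -1.0]]
wrist_force: [0.3, 0.1, -0.4]
grip_width: 21.2
grasp_force: 20.3
```

```bash
for i in 1; do python3 -m jog '[[[0.0,-0.0015,0,0,0,0,0],[0.0,-0.0015,0,0,0,0,0],[0.0,0,0,0,0,0,0]]]' | egrep 'tcp|wrist'; done
python3 -m jog '[[[0.0,-0.0015,0,0,0,0,0],[0.0,-0.0015,0,0,0,0,0],[0.0,0,0,0,0,0,0]]]' | egrep 'tcp|wrist'
python3 -m jog '[[[0.0,-0.0015,0,0,0,0,0],[0.0,-0.0015,0,0,0,0,0],[0.0,0,0,0,0,0,0]]]' | egrep 'tcp|wrist'
```

```text
tcp_pos: [619.0, 116.0, 6.3]
wrist_force: [-1.2, -0.0, -1.3]
tcp_pos: [619.0, 119.0, 6.3]
wrist_force: [-0.4, 0.0, -0.4]
tcp_pos: [619.1, 122.0, 6.2]
wrist_force: [-0.3, 0.3, -1.1]
```

```bash
python3 -m jog '[[[0.0,-0.0015,0,0,0,0,0],[0.0,-0.0015,0,0,0,0,0],[0.0,0,0,0,0,0,0]]]' | egrep 'tcp|wrist'
python3 -m jog '[[[0.0,-0.0015,0,0,0,0,0],[0.0,-0.0015,0,0,0,0,0],[0.0,0,0,0,0,0,0]]]' | egrep 'tcp|wrist'
python3 -m jog '[[[0.0,-0.0015,0,0,0,0,0],[0.0,-0.0015,0,0,0,0,0],[0.0,0,0,0,0,0,0]]]' | egrep 'tcp|wrist'
```

```text
tcp_pos: [619.1, 125.0, 6.3]
wrist_force: [0.5, -0.4, -0.3]
tcp_pos: [619.1, 128.0, 6.3]
wrist_force: [0.5, 0.5, -1.7]
tcp_pos: [619.2, 131.0, 6.2]
wrist_force: [0.7, -0.5, -0.1]
```

```bash
python3 -m jog '[[[0.0,-0.0015,0,0,0,0,0],[0.0,-0.0015,0,0,0,0,0],[0.0,0,0,0,0,0,0]]]' | egrep 'tcp|wrist'
python3 -m jog '[[[0.0,-0.0015,0,0,0,0,0],[0.0,-0.0015,0,0,0,0,0],[0.0,0,0,0,0,0,0]]]' | egrep 'tcp|wrist'
python3 - <<'E'
from h import *
np.set_printoptions(precision=1,suppress=True)
T=wristT();im=env.read_camera('wrist');cv2.imwrite('pics/w4.png',im);np.save('T4.npy',T)
for n in ['knife_grip','knife']:
    print([(e['confidence'],np.round(e['point'])) for e in env.look_for('wrist',n)[:2]])
E
```

```text
tcp_pos: [619.2, 134.0, 6.3]
wrist_force: [0.3, 0.6, -0.9]
tcp_pos: [619.3, 137.0, 6.3]
wrist_force: [-0.7, 0.3, -1.3]
[(0.76, array([322., 318.]))]
[(0.75, array([328., 318.]))]
```

View pics/w4.png

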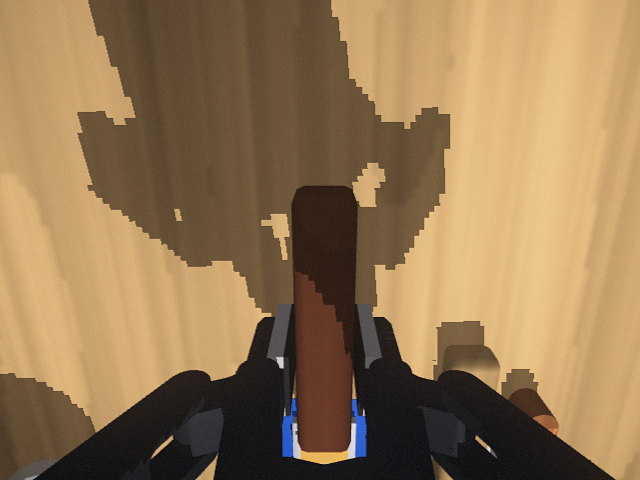

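```bash
python3 - <<'E'
from h import *
T=np.load('T4.npy');print(w('wrist',[[325,187],[325,452]],20,T))
E
python3 -m jog '[[[0.0,-0.0015,0,0,0,0,0],[0.0,-0.0015,0,0,0,0,0],[0.0,0,0,0,0,0,0]]]' | egrep 'tcp|wrist'
```

```text
[[618.74017451  79.383235  ]
 [619.81209186 188.03116213]]
tcp_pos: [619.3, 140.0, 6.3]
wrist_force: [-0.2, -0.0, -0.4]
```

The handle spans y = 79 to 188, the expected 108 mm, so the tip was at y≈309 in that picture and the stop can be as far as about 318. Continuing.

```bash
python3 -m jog '[[[0.0,-0.0015,0,0,0,0,0],[0.0,-0.0015,0,0,0,0,0],[0.0,0,0,0,0,0,0]]]' | egrep 'tcp|wrist'
python3 -m jog '[[[0.0,-0.0015,0,0,0,0,0],[0.0,-0.0015,0,0,0,0,0],[0.0,0,0,0,0,0,0]]]' | egrep 'tcp|wrist'
```

```text
tcp_pos: [619.3, 142.5, 6.3]
wrist_force: [0.7, -1.8, -0.6]
tcp_pos: [619.2, 142.8, 6.2]
wrist_force: [-0.6, -11.8, 0.9]
```

Contact: y stalled at 142.8 with 12 N. I'll release with a small opening and lift straight up.

```bash
python3 -m jog '[[[0.0,0.001,0,0,0,0,0],[0.035,0,0,0,0,0,0],[0.035,0,0,0,0,0,0],[0.035,0,0,0,0,0,0],[0.035,0,0,-0.01,0,0,0],[0.035,0,0,-0.03,0,0,0],[0.035,0,0,-0.04,0,0,0],[0.035,0,0,-0.04,0,0,0],[0.06,0.03,0,-0.02,0,0,0]]]'
python3 - <<'E'
from h import *
s=env.sense();print(s['tcp_pos']);T=wristT();im=env.read_camera('wrist');cv2.imwrite('pics/w5.png',im);np.save('T5.npy',T)
E
```

```text
time: 14.27
tcp_pos: [621.0, 119.0, 152.5]
ee_rot: [[-0.006, -1.0, 0.008], [-1.0, 0.006, 0.003], [-0.003, -0.008, -1.0]]
wrist_force: [1.7, -1.4, 1.3]
grip_width: 46.0
grasp_force: 0.0
[621.01036082 119.0456638  152.48193991]
```

View pics/w5.png

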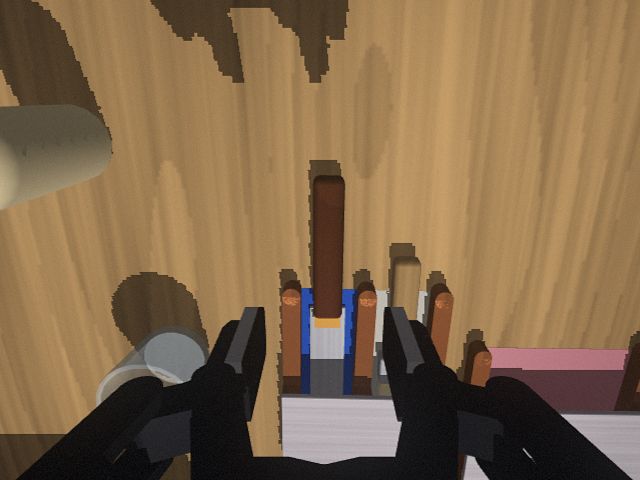

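The knife lies centred in the blue bay with its handle end at (328,177), and the brush is untouched. Next I check the knife numbers and plan the comb push.

```bash
python3 - <<'E'
from h import *
np.set_printoptions(precision=1,suppress=True)
T=np.load('T5.npy');print('knife end,front',w('wrist',[[328,177],[328,317]],20,T),'blue',w('wrist',[[302,289],[355,289]],0,T))
print('bottle base',w('top',[315,150],0),'top',w('top',[310,114],160),'cutter',w('top',[435,158],11),'tin base',w('top',[397,291],40))
print('tin scene', w('scene',[334,173],40))
s=env.sense();print(s['q'])
E
```

```text
knife end,front [[619.4  86. ]
 [619.6 192.8]] blue [[640.1 179.2]
 [598.1 179.2]]
bottle base [[785.4  59.1]] top [[792.8  62.7]] cutter [[ 761.3 -171.2]] tin base [[507.2 -85.1]]
tin scene [[509.5 -83.6]]
[  3.   25.5   3.   66.8  -0.2 -86.4]
```

```bash
python3 -m jog '[[[0.06,0,0,0,0,0,0.121],[0.06,0,0,0,0,0,0.121],[0.06,0,0,0,0,0,0.121],[0.06,0,0,0,0,0,0.121],[0.06,0,0,0,0,0,0.121],[0.06,0,0,0,0,0,0.121],[0.06,0,0,0,0,0,0.121],[0.06,0,0,0,0,0,0.121],[0.06,0,0,0,0,0,0.121],[0.06,0,0,0,0,0,0.121]]]' |egrep 'tcp|time'
python3 -m jog '[[[0.06,0,0,0,0,0,0.121],[0.06,0,0,0,0,0,0.121],[0.06,0,0,0,0,0,0.121],[0.06,0,0,0,0,0,0.121],[0.06,0,0,0,0,0,0.121],[0.06,0,0,0,0,0,0.121],[0.06,-0.0142,-0.0336,0,0,0,0],[0.06,-0.0142,-0.0336,0,0,0,0],[0.06,-0.0142,-0.0336,0,0,0,0],[0.06,-0.0142,-0.0336,0,0,0,0]]]' |egrep 'tcp|time'
python3 -m jog '[[[0.06,-0.0142,-0.0336,0,0,0,0],[0.06,-0.0142,-0.0336,0,0,0,0],[0.06,-0.0142,-0.0336,0,0,0,0],[0.06,-0.0142,-0.0336,0,0,0,0],[0.06,-0.0142,-0.0336,0,0,0,0],[0.06,-0.0142,-0.0336,0,0,0,0],[0.06,-0.0142,-0.0336,0,0,0,0],[0.06,0,0,0.03,0,0,0],[0.06,0,0,0.03,0,0,0],[0.06,0,0,0.03,0,0,0]]]'
python3 - <<'E'
from h import *
s=env.sense();print(s['tcp_pos'],s['grip_width'])
T=wristT();im=env.read_camera('wrist');cv2.imwrite('pics/w6.png',im);np.save('T6.npy',T)
hsv=cv2.cvtColor(im,cv2.COLOR_BGR2HSV);H,S,V=cv2.split(hsv);m=(((H>163)|(H<3))&(S>110)&(V>60)).astype(np.uint8)
n,l,st,_=cv2.connectedComponentsWithStats(m);k=1+np.argmax(st[1:,4]);y,x=np.where(l==k)
print(st[k],cv2.minAreaRect(w('wrist',np.c_[x,y],10,T).astype(np.float32)))
E
```

```text
time: 15.15
tcp_pos: [618.9, 115.0, 146.8]
time: 15.98
tcp_pos: [622.3, -31.9, 146.9]
time: 16.82
tcp_pos: [628.6, -287.9, 56.3]
ee_rot: [[-0.929, 0.37, 0.002], [0.37, 0.929, -0.001], [-0.002, -0.0, -1.0]]
wrist_force: [-0.5, -0.2, 0.2]
grip_width: 59.9
grasp_force: 0.0
[ 628.6349221  -287.90753884   56.30481493] 59.9224349405699
[  216     0   246   229 48016] ((563.366455078125, -255.1153564453125), (99.64701080322266, 96.48005676269531), 68.34004211425781)
```

View pics/w6.png

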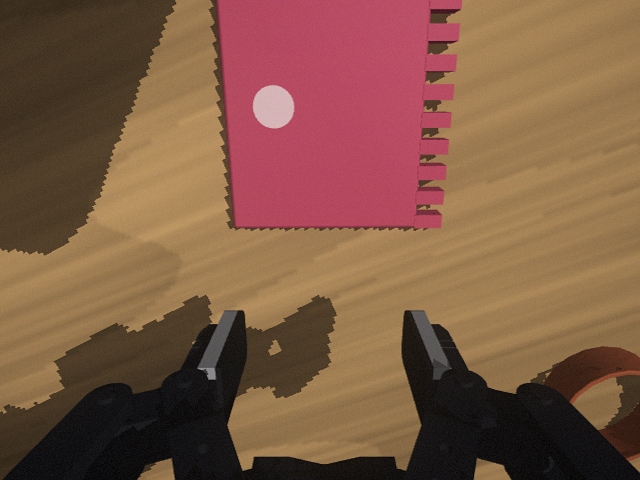

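The wrist view shows the comb square to the tool, with its near side at row 228, teeth to the right, and the fingers about 30 mm clear. I'll centre on it and lower the tips to the worktop.

```bash
python3 -m jog '[[[0.06,0,0.006,0.025,0,0,0],[0.06,0,0,0.02,0,0,0],[0.06,0,0,0.006,0,0,0],[0.06,0,0,0.003,0,0,0],[0.06,0,0,0.002,0,0,0],[0.06,0,0,0,0,0,0]]]'
python3 -m jog '[[[0.06,0,0,0.002,0,0,0],[0.06,0,0,0,0,0,0]]]' | egrep 'tcp|wri'
```

```text
time: 17.37
tcp_pos: [631.3, -281.2, 1.7]
ee_rot: [[-0.93, 0.368, 0.002], [0.368, 0.93, -0.001], [-0.002, -0.0, -1.0]]
wrist_force: [0.8, 0.2, 0.6]
grip_width: 60.0
grasp_force: 0.0
tcp_pos: [631.2, -281.3, -0.5]
wrist_force: [-0.4, -0.6, 0.4]
```

```bash
python3 -m jog '[[[0.06,0.006,0,0,0,0,0],[0.06,0.006,0,0,0,0,0],[0.06,0.006,0,0,0,0,-0.01],[0.06,0.008,0,0,0,0,-0.022],[0.06,0.008,0,0,0,0,-0.022],[0.06,0.008,0,0,0,0,-0.022],[0.06,0.008,0,0,0,0,-0.022],[0.06,0.008,0,0,0,0,-0.022],[0.06,0.008,0,0,0,0,-0.022],[0.06,0.008,0,0,0,0,-0.022]]]'| egrep 'tcp|wri'
python3 -m jog '[[[0.06,0.008,0,0,0,0,-0.022],[0.06,0.008,0,0,0,0,-0.022],[0.06,0.008,0,0,0,0,-0.022],[0.06,0.008,0,0,0,0,-0.022],[0.06,0.008,0,0,0,0,-0.022],[0.06,0.008,0,0,0,0,-0.022],[0.06,0.008,0,0,0,0,-0.022],[0.06,0.008,0,0,0,0,-0.022],[0.06,0.006,0,0,0,0,-0.022],[0.06,0.004,0,0,0,0,0]]]'
cat > comb.py <<'E'
from h import *
import sys
np.set_printoptions(precision=1,suppress=True)
def seg(cam,z=10,T=None,save=None):
    im=env.read_camera(cam)
    if save: cv2.imwrite(save,im)
    H,S,V=cv2.split(cv2.cvtColor(im,cv2.COLOR_BGR2HSV));m=(((H>163)|(H<3))&(S>130)&(V>50)).astype(np.uint8)
    if cam=='top': m[:,:100]=0
    n,l,st,_=cv2.connectedComponentsWithStats(m);k=1+np.argmax(st[1:,4]);y,x=np.where(l==k)
    r=cv2.minAreaRect(w(cam,np.c_[x,y],z,T).astype(np.float32));print(cam,st[k],np.array(r[0]),np.array(r[1]),r[2],'\n',cv2.boxPoints(r))
if __name__=='__main__':
    s=env.sense();print(s['time'],s['tcp_pos'],s['wrist_force'])
    T=wristT();seg('wrist',10,T,sys.argv[1] if len(sys.argv)>1 else None);seg('top')
E
python3 comb.py pics/w7.png
```

```text
tcp_pos: [559.8, -257.4, -1.3]
wrist_force: [1.9, -1.1, 1.3]
time: 19.2
tcp_pos: [486.1, -248.4, -1.4]
ee_rot: [[-1.0, 0.014, 0.0], [0.014, 1.0, -0.0], [-0.0, -0.0, -1.0]]
wrist_force: [2.5, -0.7, 0.1]
grip_width: 59.8
grasp_force: 0.6
19.2 [ 486.1 -248.4   -1.4] [ 2.5 -0.7  0.1]
wrist [  146     0   353   313 91600] [ 425.6 -248.1] [99.  98.7] 89.24626159667969 
 [[ 375.6 -296.9]
 [ 474.3 -298.2]
 [ 475.6 -199.2]
 [ 376.9 -197.9]]
top [ 458  309   58   62 2720] [ 418.6 -247.8] [ 99.8 109. ] 89.08003234863281 
 [[ 363.3 -296.8]
 [ 472.3 -298.5]
 [ 473.9 -198.7]
 [ 364.9 -197. ]]
```

The comb moved as planned to centre (418.5,-248) with yaw 89.1°. Now I'll move behind it.

```bash
python3 -m jog '[[[0.06,-0.015,0,0,0,0,0],[0.06,0,0,-0.03,0,0,0],[0.06,0,0,-0.03,0,0,0],[0.06,0,0,0,0,0,0.121],[0.06,0,0,0,0,0,0.121],[0.06,0,0,0,0,0,0.121],[0.06,0,0,0,0,0,0.121],[0.06,0,0,0,0,0,0.121],[0.06,0,0,0,0,0,0.121],[0.06,0,0,0,0,0,0.121]]]'| egrep 'tcp|wri'
python3 -m jog '[[[0.06,0,0,0,0,0,0.121],[0.06,0,0,0,0,0,0.121],[0.06,0,0,0,0,0,0.121],[0.06,0,0,0,0,0,0.121],[0.06,0,0,0,0,0,0.121],[0.06,0,0,0,0,0,0.121],[0.06,-0.0263,-0.027,0,0,0,0],[0.06,-0.0263,-0.027,0,0,0,0],[0.06,-0.0263,-0.027,0,0,0,0],[0.06,0,0,0,0,0,0]]]'
python3 comb.py pics/w8.png
```

```text
tcp_pos: [501.6, -248.7, 58.0]
wrist_force: [0.5, -0.1, -1.0]
time: 20.97
tcp_pos: [415.7, -329.8, 58.0]
ee_rot: [[0.023, 1.0, -0.003], [1.0, -0.023, -0.001], [-0.001, -0.003, -1.0]]
wrist_force: [-1.0, 0.7, -0.7]
grip_width: 60.2
grasp_force: 0.0
20.9667 [ 415.7 -329.8   58. ] [-1.   0.7 -0.7]
wrist [  190     0   272   214 51459] [ 418.7 -252.6] [ 90.1 110.9] 89.02997589111328 
 [[ 362.4 -296.7]
 [ 473.4 -298.6]
 [ 474.9 -208.5]
 [ 364.  -206.7]]
top [ 458  309   58   62 3087] [ 418.6 -247.9] [100.1 109. ] 89.10693359375 
 [[ 363.3 -297. ]
 [ 472.3 -298.7]
 [ 473.9 -198.7]
 [ 364.9 -197. ]]
```

```bash
python3 -m jog '[[[0.06,0,0.002,0.03,0,0,0],[0.06,0,0,0.025,0,0,0],[0.06,0,0,0.004,0,0,0],[0.06,0.005,0,0,0,0,0],[0.06,0.006,0,0,0,0,0],[0.06,0.006,0,0,0,0,0],[0.06,0.006,0,0,0,0,0],[0.06,0.008,0,0,0,0,0],[0.06,0.008,0,0,0,0,0],[0.06,0.008,0,0,0,0,0]]]'
python3 -m jog '[[[0.06,0.009,0,0,0,0,0],[0.06,0.009,0,0,0,0,0],[0.06,0.009,0,0,0,0,0],[0.06,0.009,0,0,0,0,0],[0.06,0.009,0,0,0,0,0],[0.06,0.009,0,0,0,0,0],[0.06,0.009,0,0,0,0,0],[0.06,0.009,0,0,0,0,0],[0.06,0.006,0,0,0,0,0],[0.06,0,0,0,0,0,0]]]'
python3 comb.py pics/w9.png
```

```text
time: 21.9
tcp_pos: [423.1, -279.4, 0.3]
ee_rot: [[0.017, 1.0, 0.001], [1.0, -0.017, -0.002], [-0.002, 0.002, -1.0]]
wrist_force: [0.1, -1.2, 1.0]
grip_width: 60.0
grasp_force: 0.9
time: 22.73
tcp_pos: [423.1, -199.4, -1.1]
ee_rot: [[0.015, 1.0, -0.001], [1.0, -0.015, 0.002], [0.002, -0.001, -1.0]]
wrist_force: [0.2, -0.1, -1.0]
grip_width: 59.9
grasp_force: 0.0
22.7333 [ 423.1 -199.4   -1.1] [ 0.2 -0.1 -1. ]
wrist [   110      0    395    311 101270] [ 419.7 -137.9] [ 98.1 111.2] 89.12438201904297 
 [[ 363.4 -186.1]
 [ 474.6 -187.8]
 [ 476.1  -89.7]
 [ 364.9  -88. ]]
top [ 398  310   57   61 3005] [ 419.3 -138.2] [ 99.3 107.3] 89.11576843261719 
 [[ 364.9 -187. ]
 [ 472.2 -188.7]
 [ 473.7  -89.4]
 [ 366.4  -87.8]]
```

```bash
python3 -m jog '[[[0.06,0.004,0,0,0,0,0],[0.06,0.008,0,0,0,0,0],[0.06,0.01,0,0,0,0,0],[0.06,0.01,0,0,0,0,0],[0.06,0.01,0,0,0,0,0],[0.06,0.01,0,0,0,0,0],[0.06,0.01,0,0,0,0,0],[0.06,0.01,0,0,0,0,0],[0.06,0.01,0,0,0,0,0],[0.06,0.01,0,0,0,0,0]]]' | egrep 'tcp|wri'
python3 -m jog '[[[0.06,0.01,0.0003,0,0,0,0],[0.06,0.01,0.0006,0,0,0,0],[0.06,0.01,0.0006,0,0,0,0],[0.06,0.01,0.0006,0,0,0,0],[0.06,0.01,0.0006,0,0,0,0],[0.06,0.01,0.0006,0,0,0,0],[0.06,0.01,0.0006,0,0,0,0],[0.06,0.01,0.0006,0,0,0,0],[0.06,0.006,0.0003,0,0,0,0],[0.06,0,0,0,0,0,0]]]' | egrep 'tcp|wri'
python3 comb.py pics/w10.png
python3 -c "
from h import *
print(env.look_for('top','sprinkle_tin')[:1])"
```

```text
tcp_pos: [425.2, -108.3, -0.7]
wrist_force: [-0.7, -0.2, -0.8]
tcp_pos: [431.5, -22.2, -0.7]
wrist_force: [-0.7, 0.9, 0.7]
24.5 [431.5 -22.2  -0.7] [-0.7  0.9  0.7]
wrist [   108      0    394    309 100933] [427.5  39.6] [ 97.6 111.2] 89.150146484375 
 [[371.2  -8.3]
 [482.4 -10. ]
 [483.8  87.6]
 [372.6  89.2]]
top [ 302  307   47   61 2119] [427.5  45.1] [ 84.7 107.7] 89.18167877197266 
 [[373.    3.5]
 [480.7   2. ]
 [482.   86.7]
 [374.2  88.2]]
[{'point': [396.9, 290.7], 'confidence': 0.68}]
```

```bash
python3 -m jog '[[[0.06,0.004,0,0,0,0,0],[0.06,0.008,0,0,0,0,0],[0.06,0.01,0,0,0,0,0],[0.06,0.01,0,0,0,0,0],[0.06,0.01,0,0,0,0,0],[0.06,0.01,0,0,0,0,0],[0.06,0.01,0,0,0,0,0],[0.06,0.01,0,0,0,0,0],[0.06,0.01,0,0,0,0,0],[0.06,0.01,0,0,0,0,0]]]' | egrep 'tcp|wri'
python3 -m jog '[[[0.06,0.008,0,0,0,0,0],[0.06,0.008,0,0,0,0,0],[0.06,0.006,0,0,0,0,0],[0.06,0.002,0,0,0,0,0],[0.06,0,0,0,0,0,0]]]' | egrep 'tcp|wri'
python3 comb.py pics/w11.png
```

```text
tcp_pos: [433.1, 69.5, -0.7]
wrist_force: [-0.7, -1.2, 1.3]
tcp_pos: [433.4, 93.0, -0.8]
wrist_force: [-0.8, -1.0, 0.4]
25.9 [433.4  93.   -0.8] [-0.8 -1.   0.4]
wrist [   106      0    395    310 101151] [429.  154.7] [ 97.9 111.2] 89.1016845703125 
 [[372.7 106.6]
 [483.9 104.9]
 [485.4 202.8]
 [374.2 204.6]]
top [ 100   84   23   66 1386] [858.9 457.8] [133.9  43.7] 2.8816802501678467 
 [[790.9 476.2]
 [793.1 432.6]
 [926.9 439.3]
 [924.7 482.9]]
```

View pics/w11.png

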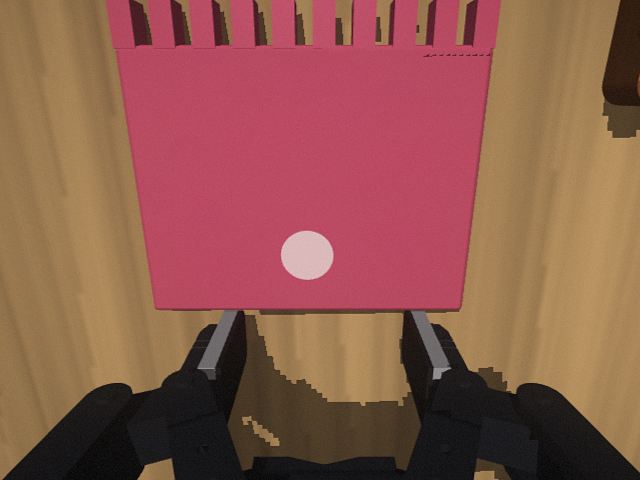

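The comb is square at x=429.0 with yaw 89.1°, on the holder's centre line, with its front about 25 mm before the mouth. I'll push it in.

```bash
python3 -m jog '[[[0.06,0.003,0,0,0,0,0],[0.06,0.005,-0.0001,0,0,0,0],[0.06,0.006,-0.0001,0,0,0,0],[0.06,0.006,-0.0001,0,0,0,0],[0.06,0.006,-0.0001,0,0,0,0],[0.06,0.006,-0.0001,0,0,0,0],[0.06,0.006,-0.0001,0,0,0,0],[0.06,0.006,-0.0001,0,0,0,0],[0.06,0.004,-0.0001,0,0,0,0],[0.06,0.002,0,0,0,0,0]]]' | egrep 'tcp|wri'
python3 -m jog '[[[0.06,0.003,0,0,0,0,0],[0.06,0.004,-0.0001,0,0,0,0],[0.06,0.005,-0.0001,0,0,0,0],[0.06,0.005,-0.0001,0,0,0,0],[0.06,0.005,-0.0001,0,0,0,0],[0.06,0.005,-0.0001,0,0,0,0],[0.06,0.005,-0.0001,0,0,0,0],[0.06,0.005,-0.0001,0,0,0,0],[0.06,0.004,-0.0001,0,0,0,0],[0.06,0.002,0,0,0,0,0]]]' | egrep 'tcp|wri'
python3 comb.py pics/w12.png
```

```text
tcp_pos: [433.5, 143.1, -0.7]
wrist_force: [0.3, -0.9, 0.1]
tcp_pos: [433.5, 186.0, -0.8]
wrist_force: [-0.8, -1.1, 1.5]
27.6667 [433.5 186.   -0.8] [-0.8 -1.1  1.5]
wrist [  123    86   365   225 72831] [429.1 236.2] [ 75.6 110.3] 89.10894012451172 
 [[373.4 199.2]
 [483.7 197.5]
 [484.8 273.1]
 [374.5 274.9]]
top [ 100   84   23   66 1396] [858.8 457.8] [134.1  43.7] 2.8816802501678467 
 [[790.8 476.2]
 [793.  432.6]
 [926.9 439.3]
 [924.7 482.9]]
```

```bash
J(){ egrep 'tcp|wri'; }
python3 -m jog '[[[0.06,0.002,0,0,0,0,0],[0.06,0.002,0,0,0,0,0],[0.06,0.002,0,0,0,0,0],[0.06,0.002,0,0,0,0,0]]]' | J
python3 -m jog '[[[0.06,0.0015,0,0,0,0,0],[0.06,0.0015,0,0,0,0,0],[0.06,0,0,0,0,0,0]]]' | J
python3 -m jog '[[[0.06,0.0015,0,0,0,0,0],[0.06,0.0015,0,0,0,0,0],[0.06,0,0,0,0,0,0]]]' | J
python3 -m jog '[[[0.06,0.0015,0,0,0,0,0],[0.06,0.0015,0,0,0,0,0],[0.06,0,0,0,0,0,0]]]' | J
```

```text
tcp_pos: [433.7, 193.4, -0.7]
wrist_force: [-0.4, -0.3, 0.1]
tcp_pos: [433.7, 196.7, -0.7]
wrist_force: [0.3, 0.4, 0.4]
tcp_pos: [433.8, 199.7, -0.8]
wrist_force: [-0.2, -0.6, 1.7]
tcp_pos: [433.8, 202.7, -0.8]
wrist_force: [-0.6, 0.3, -0.2]
```

```bash
J(){ egrep 'tcp|wri'; }
python3 -m jog '[[[0.06,0.0015,0,0,0,0,0],[0.06,0.0015,0,0,0,0,0],[0.06,0,0,0,0,0,0]]]' | J
python3 -m jog '[[[0.06,0.0015,0,0,0,0,0],[0.06,0.0015,0,0,0,0,0],[0.06,0,0,0,0,0,0]]]' | J
python3 -m jog '[[[0.06,0.0015,0,0,0,0,0],[0.06,0.0015,0,0,0,0,0],[0.06,0,0,0,0,0,0]]]' | J
```

```text
tcp_pos: [433.8, 203.6, -0.7]
wrist_force: [-0.3, -8.7, 2.5]
tcp_pos: [433.8, 203.8, -0.7]
wrist_force: [0.6, -18.6, 5.4]
tcp_pos: [433.7, 203.9, -0.8]
wrist_force: [1.4, -29.9, 8.2]
```

The comb met the stop at TCP y≈203.7, with its front at about 50 mm along the holder, which is inside the allowed range. Backing off and lifting.

```bash
python3 -m jog '[[[0.06,-0.004,0,0,0,0,0],[0.06,-0.006,0,0,0,0,0],[0.06,-0.015,0,0,0,0,0],[0.06,-0.02,0,0,0,0,0],[0.06,0,0,-0.03,0,0,0],[0.06,0,0,-0.04,0,0,0],[0.06,0,0,-0.04,0,0,0],[0.06,-0.035,0,-0.01,0,0,0],[0.06,-0.04,0,0,0,0,0],[0.06,-0.04,0,0,0,0,0]]]'
python3 -m jog '[[[0.06,-0.04,0,0,0,0,0],[0.06,-0.04,0,0,0,0,0],[0.06,-0.04,0,0,0,0,0],[0.06,-0.04,0,0,0,0,0],[0.06,-0.04,0,0,0,0,0],[0.06,-0.04,0,0,0,0,0],[0.06,-0.04,0,0,0,0,0],[0.06,0,0,0,0,0,0]]]'
python3 - <<'E'
from h import *
np.set_printoptions(precision=1,suppress=True)
im=env.read_camera('top');cv2.imwrite('pics/t13.png',im)
for n in ['sprinkle_tin','brush','knife']: print(n,[np.round(e['point']) for e in env.look_for('top',n)[:1]])
cv2.imwrite('pics/z13.png',cv2.resize(im[190:400,130:430],(800,560),interpolation=cv2.INTER_CUBIC))
print(env.sense()['time'])
E
```

```text
time: 30.43
tcp_pos: [432.5, 51.2, 121.0]
ee_rot: [[0.013, 1.0, 0.005], [1.0, -0.013, 0.001], [0.001, 0.005, -1.0]]
wrist_force: [1.2, -0.2, 0.2]
grip_width: 59.9
grasp_force: 0.0
time: 31.1
tcp_pos: [427.8, -235.5, 119.8]
ee_rot: [[0.023, 1.0, 0.004], [1.0, -0.023, -0.004], [-0.004, 0.004, -1.0]]
wrist_force: [0.5, -1.4, 0.8]
grip_width: 60.1
grasp_force: 0.0
sprinkle_tin [array([398., 291.])]
brush [array([234., 265.])]
knife [array([251., 235.])]
31.3
```

View pics/z13.png

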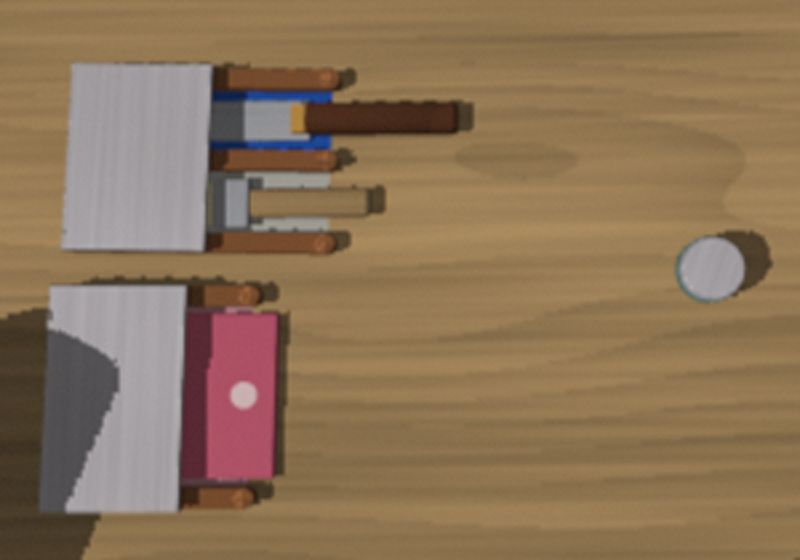

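Both tools sit in their bays: the knife handle end is at about (457,117) and the comb is square in the wide holder. The brush and tin have not moved. Handing in.

```bash
python3 -c "
from station import env
print(env.job_done())"
```

```text
the job is handed in; nothing more can be done
None
```

I stowed the palette knife and the icing comb flat in their holders, each pushed in until it met its stop (about 12 N for the knife, 30 N for the comb). I handed the job in at about 31 s; the tin and brush had not moved in the last picture, and the hand-in returned no verdict.

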